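Press the stuck slug out of a clamped bushing

TASK

A steel slug is stuck in the bore of the flanged bushing on the press-out stand. Take the square-handled push rod out of the tool block, gently push its shank down through the bore, without ever driving the sprung carriage down to its stop, until the slug drops out of the bottom into the tray, then put the rod back upright and fully down in its own hole and let go. Leave the other tools and bench things where they are.

Things in the scene. Friction and masses are not known exactly. Their poses are not given: they have to be found in the camera images.
- stand: Press-out stand, fixed: dark base plate (170 mm along its x, 110 mm along y; origin under its centre) with two grey side walls 74 mm high along x, open at both x ends. On springs on the walls floats a carriage, 96 mm along x, 96 mm across, holding the bushing: a bright flat flange (96 mm along x, 36 mm wide) with a tube below. Nothing on the stand is higher than the flange top.
- stand_datum (a point): Point on the stand's centre line, 20 mm to -x of its middle, at the height of the unpressed flange top (92 mm), with the stand's axes; flange lies under it. The bore (round, vertical, 11 mm wide, 40 mm long) opens in the flange 6 to 40 mm from here straight along +x; where is not measured, as the carriage is clamped anywhere: slide the rod tip along the flange till it drops in, or use your eyes.
- bed (a joint): How far the sprung carriage (with bushing and slug) is pressed down, m: 0 = up, unpressed; it starts to move at about 3 N, gives 1 mm more for each 1.5 N, and meets its stop at 0.010 (about 18 N). It springs back up.
- tray: Steel catch tray fixed below the bore, 150 x 74 mm, 16 mm high; origin under its centre. The slug (steel, 10 mm across, 16 mm long) is stuck in the bore with its top 10 to 18 mm below the flange top; about 5 to 10 N moves it. It comes free, and falls into this tray, only when the rod tip is 34 to 41 mm deep in the bore, measured from the flange top (which sinks as it is pressed).
- rod_mid (a point): Push rod, steel, 0.1 kg, upright in a hole of the tool block: square handle 14 x 14 mm, 70 mm long, the only square one. Point at the handle's centre on the rod's axis, z up along the rod, x and y square to the flats. 35 to 39 mm below it a round collar 20 mm wide that rests on the block top (52 mm); below that the round shank, 8 mm thick, 46 mm long.
- rod_tip (a point): Lower end of the push rod's shank, slightly tapered, on its axis, 85 mm below the handle's centre.
- block: Blue tool block, fixed, 56 mm along its x, 210 mm along its y, 52 mm high; origin at the centre of its underside. Three vertical through holes 11 mm across at y = -70, 0 and +70 mm on its centre line, one tool in each; in which the push rod stands varies.
- driver_mid (a point): Bystander in the block: tool with a thick round handle (22 mm), top 118 mm above its tip, 124 mm above the bench; point on its axis half-way up the handle.
- scriber_mid (a point): Bystander in the block: tool with a thin round handle (10 mm) and a ball end (16 mm), top 128 mm above the bench; point on its axis half-way up the handle.
- device_mid (a point): Bystander: opened hand-held device lying flat, 72 x 146 x 8 mm; its centre.
- pot: Bystander: round blue pot, 90 mm across, 45 mm high, with three tools leaning in it to 155 mm high; origin at the centre of its underside.
- screwdriver: Bystander: screwdriver lying flat, 160 mm long.
- flux_jar: Bystander: small amber jar, 52 mm across, 60 mm high; origin under its centre.
- spacer: Bystander: aluminium ring lying flat, 32 mm across, 12 mm high; origin under its centre.
- parts_bin: Bystander: small grey open bin, 100 x 70 x 35 mm; origin under its centre.
Not all that is in view belongs to the job. Leave any red look-alike of the part that bears rod_mid alone. There is more than one size of the stand; the one meant has the size given above.

How it is judged:
On the way, in this order (a step that is already met when the one before it is completed fails the run):
1. the push rod is drawn out of the tool block (distance of rod_mid from where it was at the start of the episode above 0.05 m), for 0.2 s.
2. the slug has dropped and lies in the tray (contact force between tray and anything else above 0.05 N), for 0.3 s.
At the end, for the whole second after the job is handed in: The slug lies in the tray (the tray bears its weight), the push rod stands upright (within 7 degrees) and fully down in the hole it came from (its handle's centre within 8 mm of where it started), released, and the carriage has sprung back up (within 2 mm) (contact force between tray and anything else above 0.05 N and distance of rod_mid from where it was at the start of the episode below 0.008 m and angle between rod_mid's own z axis and vertical below 0.12 rad and value of joint bed below 0.002 m); the robot touches nothing.
It fails at once if the sprung carriage is driven down to its stop (more than 9 mm of its 10 mm) (value of joint bed above 0.009 m).
It fails at once if another tool of the block is moved by more than 20 mm (distance of any of driver_mid, scriber_mid from where it was at the start of the episode above 0.02 m).
It fails at once if a bench thing is moved by more than 20 mm (distance of any of device_mid, pot, screwdriver, flux_jar, spacer, parts_bin from where it was at the start of the episode above 0.02 m).
It also fails if it takes over 61 s, if anything falls off the work surface, if the arm or the gripper's body presses on something with over 40 N, if the wrist force passes 120 N, or if a joint passes its speed limit or range.

ROBOT

A 6-joint arm with a two-finger parallel gripper is mounted at the origin on the work surface. World frame = base frame: x ahead of the robot, y to its left, z up, the work surface at z = 0. Lengths are in m, angles in rad, forces in N, time in s.
With the tool pointing down it reaches from about 0.325 to 0.875 m from the base axis. Payload 4.4 kg.
Tool frame: the origin (TCP) lies at the very end of the fingers, on their centre line; the grasp point (between the pads) lies 19 mm behind it (env.grasp_offset is the distance from the TCP to the grasp point, in m); z points along the fingers, y is the line along which they close (so a half turn about z gives the same grasp; the last joint's range is limited). The gripper opens to 85 mm and grips with 20 to 120 N. Pads are 22 mm wide; open, the fingers measure 114 mm over their backs; the gripper's body (76 mm by 85 mm) begins 54 mm behind the grasp point. The pads swing forward as they close: fully open they stand 13 mm farther back than shut.
Start: joints at [-1.282, 0.207, 1.542, -0, 1.393, -0.15], TCP at [0.245, -0.52, 0.231] pointing down, gripper open.
Joint ranges: [-2.73, 2.73], [-0.86, 2.22], [0.23, 2.46], [-1.11, 4.25], [0.08, 2.63], [-2.82, 2.82]. Speed limits (rad/s): [2.79, 2.79, 3.14, 3.14, 3.14, 3.14].

INTERFACE

Orientations are given as a rotation vector (axis times angle).
In Python, from workcell import monitor, cams, env gives the robot as it stands.
- The arm moves only by the shell command python3 -m handwheel 'ROWS' [FORCE]. ROWS is JSON, a list of rows, each an object with "dp": the shift along the tool's x, y, z in m, a list of three; "turn": the turn, a rotation vector about the tool's x, y, z in rad, a list of three; "gripper": the closure, from 0 (fully open) to 1 (shut). A call has exactly 5 rows; each row is the pose to reach, as a shift and turn from the pose commanded when the call began, along the tool's axes at that moment; what a row does not reach only later rows make up. A row lasts 1/12 s, in which the tool goes at most 41.7 mm and 7.16 degrees, less where a joint would pass 70% of its speed; a pose out of reach is approached as far as the arm can. A call with a gripper value outside its range is refused whole. The fingers move at their own pace and stop on an object; FORCE is the grip in N (left out, the last holds). Time passes only in rows, so rows that repeat a pose let the fingers close, or fill a call up. It gives the time, the measured TCP pose, the force, the opening and the grip force at its end, in the units of the state.
- monitor.state(): the state, without advancing time (a new reading comes with each control period).
- cams.capture(name): name is "side" or "top"; returns a dict with "frame" (420x560x3 uint8, red, green, blue), "range_z" (420x560 float32, m along the optical axis (not along the pixel's ray), 0 where there is no reading), "intrinsics" (3x3 intrinsics, pixels), "distortion" ([k1, k2, p1, p2, k3] as OpenCV has them; the pictures are not rectified), "R" (3x3) and "t" (3): a world point X has camera coordinates R X + t. Camera axes: x right, y down, z forward; pixel columns grow to the right and rows downward; lengths in m; the calibration is good to about 2 mm. A picture is of the moment at which its call begins.
- env.job_done(): hands the job in; it is judged then, once.
The state is a dict: "clock": time; "qpos": joint angles; "joint_velocities": joint speeds; "joint_efforts": joint torques, N m; "position": TCP position; "tcp_rot": TCP orientation; "wrist_force": force on the tool from outside, world axes, zero at the start; "wrist_torque": the same for the moment, N m; "opening": opening from 0.0 (shut) to 1.0 (fully open); "gripper_force": force on a finger pad.
Only numpy, scipy, OpenCV 4.12 (cv2) and the standard library are available. Lean on these libraries where they do the work, as an engineer would, in place of code of your own. Each camera call takes 0.05 s, during which the arm holds its last target. There are 200 camera calls.

## Working session

There is one attempt and no reset: what is moved stays moved. The work goes in short steps, Python scripts to look and compute and a shell command to move; the robot and the scene stay as the last step left them, time stands still between calls to the robot, and variables do not carry over. Pictures are saved under pics/ and viewed, at most 10 in all, crops included, and the job is handed in when it is done.

```bash
ls; mkdir -p pics
python3 - <<'E'
from workcell import monitor,cams,env
import cv2,numpy as np
for n in("top","side"):
    c=cams.capture(n); cv2.imwrite(f"pics/{n}0.png",c["frame"][:,:,::-1]); np.savez(f"{n}0.npz",**c)
    print(n,c["intrinsics"],c["distortion"],c["R"],c["t"])
s=monitor.state();print(s, env.grasp_offset)
E
```

```text
pics
top [[434.6233176    0.         290.01212977]
 [  0.         434.6233176  218.16809907]
 [  0.           0.           1.        ]] [-0.09995339  0.          0.          0.          0.        ] [[ 0.02556036 -0.99961843  0.01047202]
 [-0.98439803 -0.02699268 -0.17387327]
 [ 0.17408959 -0.00586437 -0.98471236]] [-0.00381615  0.53978256  1.2620935 ]
side [[390.63557205   0.         281.64916348]
 [  0.         390.63557205 217.81710215]
 [  0.           0.           1.        ]] [0.02047103 0.         0.         0.         0.        ] [[ 0.77758905 -0.62851014  0.01817323]
 [-0.32141392 -0.4221604  -0.84762827]
 [ 0.54041498  0.65326534 -0.53027921]] [-0.43345761  0.26696511  0.67909043]
{'clock': 0.1, 'qpos': array([-1.28153555e+00,  2.07363142e-01,  1.54282632e+00,  9.91845697e-06,
        1.39349900e+00, -1.50513243e-01]), 'joint_velocities': array([-0.00033896, -0.00408474, -0.0017607 ,  0.00016613, -0.00055906,
        0.00095676]), 'joint_efforts': array([-3.84497707e-04, -3.84091330e+01, -2.92548466e+01, -3.17272825e-04,
        4.82951378e-03,  8.33418721e-07]), 'position': array([ 0.2445847 , -0.51962687,  0.23021855]), 'tcp_rot': array([-3.06390921e+00, -6.84783288e-01,  2.12763820e-04]), 'wrist_force': array([0.63583362, 0.22559504, 0.11800859]), 'wrist_torque': array([-0.04491085, -0.02376317, -0.04860439]), 'gripper_force': 0.0, 'opening': 0.9989662727838784} 0.0187
```

View pics/top0.png

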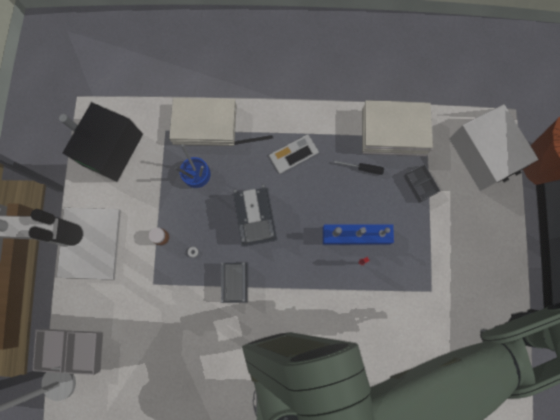

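View pics/side0.png

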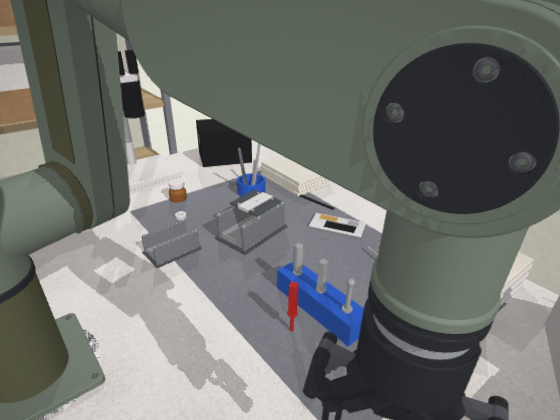

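The pictures show the following:
- **Top view:** blue block at about (358,234) with three tools at (338,231), (363,231) and (384,232). The stand is at (254,215) and the red look-alike at (364,261).
- **Side view:** the tools' tops are at about (298,247), (322,263) and (349,283).

I'll enlarge these areas to tell the tools apart.

```bash
cat > h.py <<'E'
import numpy as np,cv2
from workcell import cams,monitor
def load(n): return dict(np.load(n+".npz"))
def ray(c,uv):
    x=cv2.undistortPoints(np.array(uv,float).reshape(-1,1,2),c["intrinsics"],c["distortion"]).reshape(-1,2)
    d=np.c_[x,np.ones(len(x))]@c["R"]; return -c["R"].T@c["t"],d
def plane(c,uv,z):
    o,d=ray(c,uv); return o+d*((z-o[2])/d[:,2])[:,None]
def proj(c,X):
    r,_=cv2.Rodrigues(c["R"]); return cv2.projectPoints(np.array(X,float).reshape(-1,1,3),r,c["t"],c["intrinsics"],c["distortion"])[0].reshape(-1,2)
def cloud(c):
    h,w=c["range_z"].shape; u,v=np.meshgrid(np.arange(w),np.arange(h))
    x=cv2.undistortPoints(np.stack([u,v],-1).reshape(-1,1,2).astype(float),c["intrinsics"],c["distortion"]).reshape(h,w,2)
    P=np.concatenate([x,np.ones((h,w,1))],-1)*c["range_z"][...,None]
    return (P-c["t"])@c["R"]
E
python3 - <<'E'
from h import *
t=load("top0");s=load("side0")
def crop(c,x0,y0,x1,y1,k): return cv2.resize(c["frame"][y0:y1,x0:x1,::-1],None,fx=k,fy=k,interpolation=cv2.INTER_CUBIC)
a=crop(t,315,210,405,275,4.4);b=crop(t,222,175,290,250,4.4);d=crop(s,265,230,385,345,4.6)
H=np.zeros((600,800,3),np.uint8)
H[:a.shape[0],:a.shape[1]]=a
H[a.shape[0]:a.shape[0]+min(b.shape[0],600-a.shape[0]),:b.shape[1]]=b[:600-a.shape[0]]
e=d[:, :400]; H[:e.shape[0],400:400+e.shape[1]]=e
cv2.imwrite("pics/crop1.png",H)
# block
hsv=cv2.cvtColor(t["frame"],cv2.COLOR_RGB2HSV)
m=cv2.inRange(hsv,(105,120,60),(130,255,255)); m[:, :300]=0
ct=max(cv2.findContours(m,0,2)[0],key=cv2.contourArea); P=cloud(t)
box=cv2.boxPoints(cv2.minAreaRect(ct));print("block box",box,plane(t,box,.052)[:,:2])
for z in(.09,.1,.11,.12):
  pass
q=P[205:260,315:405]; k=q[...,2]>.075
n,l,st,ce=cv2.connectedComponentsWithStats(k.astype(np.uint8))
for i in range(1,n): 
  p=q[l==i]; print(st[i,4],ce[i]+[315,205],p.mean(0),p.min(0),p.max(0))
q=P[175:250,222:290]; k=(q[...,2]>.083)&(q[...,2]<.1); 
print("flange",k.sum(),np.median(q[k],0)); v,u=np.nonzero(k); r=cv2.minAreaRect((q[k][:,:2]*1000).astype(np.float32));print(r)
E
```

```text
block box [[323. 225.]
 [393. 225.]
 [393. 243.]
 [323. 243.]] [[ 0.52078579 -0.08888072]
 [ 0.52645333 -0.30076845]
 [ 0.47177573 -0.29999201]
 [ 0.46651746 -0.08958064]]
1 [353. 206.] [0.31174108 0.01815687 1.33669279] [0.31174108 0.01815687 1.33669279] [0.31174108 0.01815687 1.33669279]
1 [375. 205.] [0.31174108 0.01815687 1.33669279] [0.31174108 0.01815687 1.33669279] [0.31174108 0.01815687 1.33669279]
1 [386. 206.] [0.31174108 0.01815687 1.33669279] [0.31174108 0.01815687 1.33669279] [0.31174108 0.01815687 1.33669279]
1 [324. 209.] [0.31174108 0.01815687 1.33669279] [0.31174108 0.01815687 1.33669279] [0.31174108 0.01815687 1.33669279]
1 [342. 210.] [0.31174108 0.01815687 1.33669279] [0.31174108 0.01815687 1.33669279] [0.31174108 0.01815687 1.33669279]
1 [339. 218.] [0.31174108 0.01815687 1.33669279] [0.31174108 0.01815687 1.33669279] [0.31174108 0.01815687 1.33669279]
1 [358. 218.] [0.31174108 0.01815687 1.33669279] [0.31174108 0.01815687 1.33669279] [0.31174108 0.01815687 1.33669279]
1 [345. 221.] [0.31174108 0.01815687 1.33669279] [0.31174108 0.01815687 1.33669279] [0.31174108
[... 1714 characters left out ...]
687 1.33669279] [0.31174108 0.01815687 1.33669279]
1 [349. 254.] [0.31174108 0.01815687 1.33669279] [0.31174108 0.01815687 1.33669279] [0.31174108 0.01815687 1.33669279]
1 [372. 255.] [0.31174108 0.01815687 1.33669279] [0.31174108 0.01815687 1.33669279] [0.31174108 0.01815687 1.33669279]
1 [342. 258.] [0.31174108 0.01815687 1.33669279] [0.31174108 0.01815687 1.33669279] [0.31174108 0.01815687 1.33669279]
13 [365.38461538 258.38461538] [ 0.41811425 -0.20461077  0.1165001 ] [ 0.41596736 -0.21100267  0.09819127] [ 0.42186401 -0.19745384  0.12209076]
flange 1045 [0.56520434 0.12338811 0.0899296 ]
((565.9220581054688, 123.28675079345703), (97.02827453613281, 96.3027114868164), 12.018486022949219)
```

View pics/crop1.png

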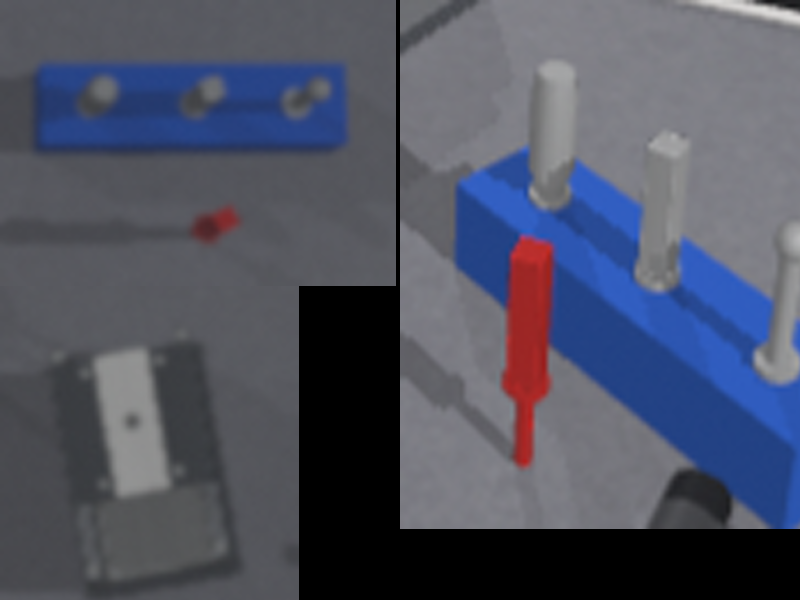

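Candidates for the push rod, by side-crop pixels: round thick driver (552,130), square handle (665,205), ball-ended scriber (790,290) and the red square look-alike (530,310) standing in front. The square steel handle in the middle hole, at top-view (361,231), is the push rod. The bore shows as a dark dot on the flange at top-view about (252,206). Next I'll measure the bore and the handle's yaw.

Run:
```python
from h import *
t=load("top0");s=load("side0")
g=cv2.cvtColor(t["frame"],cv2.COLOR_RGB2GRAY).astype(int)
print(g[188:222,240:264])
print("bore",plane(t,[[252,205.7]],.092), "cams",-t["R"].T@t["t"],-s["R"].T@s["t"])
gs=cv2.cvtColor(s["frame"],cv2.COLOR_RGB2GRAY)
a=cv2.resize(s["frame"][252:296,308:338,::-1],None,fx=13,fy=13,interpolation=cv2.INTER_CUBIC)
b=cv2.resize(t["frame"][222:244,350:374,::-1],None,fx=16,fy=16,interpolation=cv2.INTER_CUBIC)
H=np.zeros((600,800,3),np.uint8);H[:a.shape[0],:a.shape[1]]=a;H[:b.shape[0],400:400+b.shape[1]]=b
cv2.imwrite("pics/crop2.png",H)
print(proj(s,[[.497,-.195,.052],[.497,-.195,.126]]),proj(t,[[.497,-.195,.052],[.497,-.195,.126]]))
```

```text
[[ 89  88  87  88  89  89  90  91  91  92  95  97  99 101  99  93  86  84
   82  78  74  72  69  70]
 [ 83  84  84  86  87  91  94  98 101 105 112 115 118 122 119 101  81  74
   71  68  63  63  64  63]
 [ 76  76  79  87  97 105 113 119 124 127 133 137 139 140 135 113  84  78
   77  69  63  62  61  63]
 [ 71  73  80 101 121 131 137 140 141 141 143 145 146 146 142 120  93  89
   90  77  65  61  61  62]
 [ 70  73  83 111 135 142 145 145 145 144 144 146 146 146 142 123  96  88
   87  76  64  62  62  62]
 [ 75  81  85 112 138 144 144 145 145 144 145 145 145 145 142 124  95  75
   70  66  62  61  62  62]
 [ 85  92  90 107 133 143 144 145 145 144 144 145 145 146 142 127  97  70
   63  62  61  61  62  61]
 [ 82  90  86  97 126 141 144 144 145 145 144 145 145 145 144 133 106  74
   62  61  61  61  61  61]
 [ 69  73  72  89 120 140 145 144 145 145 144 145 145 145 145 139 115  78
   62  60  62  61  62  62]
 [ 62  63  66  86 118 140 145 144 145 145 144 144 146 146 145 140 118  82
   63  61  61  61  61  62]
 [ 61  62  65  81 115 140 144 145 145 144 143 144 145 145 145 141 121  87
   65  61  61  6
[... 1872 characters left out ...]
46 147 146 146 146 145 144 145
  141 125  98  87  91  83]
 [ 61  61  61  63  68  74  77  96 126 142 146 147 146 146 146 145 144 144
  143 131 105  82  76  72]
 [ 61  60  60  65  78  88  85  93 122 142 146 147 147 146 145 144 142 142
  141 134 112  81  67  65]
 [ 60  61  61  65  79  90  86  92 120 141 146 146 145 144 142 139 134 132
  130 124 106  82  72  73]
 [ 60  60  60  62  69  75  75  84 114 136 140 137 135 132 127 122 114 111
  107 101  90  82  81  84]]
bore [[0.56574194 0.1227592  0.092     ]] cams [0.31174108 0.01815687 1.33669279] [ 0.05586755 -0.60335665  0.59427204]
[[319.38439258 289.56364392]
 [322.03072218 260.73454254]] [[358.23194656 233.77742806]
 [362.54206554 230.15159953]]
```

View pics/crop2.png

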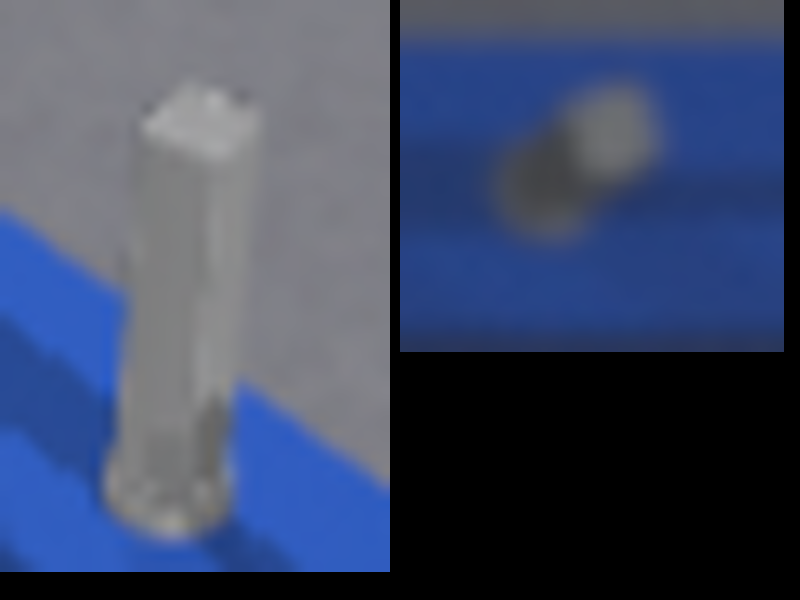

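```bash
cat >> h.py <<'E'
from scipy.spatial.transform import Rotation as Ro
def tl(target,yaw=None):
    s=monitor.state();R=Ro.from_rotvec(s["tcp_rot"]).as_matrix();d=R.T@(np.array(target)-s["position"])
    print("pos",s["position"].round(4),"xaxis yaw",np.degrees(np.arctan2(R[1,0],R[0,0])).round(2),"tilt",R[:,2].round(4),"dp",d.round(4))
    if yaw is not None:
        y=np.radians(yaw);Rt=np.array([[np.cos(y),np.sin(y),0],[np.sin(y),-np.cos(y),0],[0,0,-1]])
        print("turn",Ro.from_matrix(R.T@Rt).as_rotvec().round(4))
    return s
E
python3 - <<'E'
from h import *
s=load("side0");t=load("top0")
p=plane(s,[[319,261.6],[324.7,264.3],[328.15,260.3],[322.6,258.4]],.126)
print(p, p.mean(0)); d=np.roll(p,-1,0)-p; print(np.degrees(np.arctan2(d[:,1],d[:,0])),np.hypot(d[:,0],d[:,1]))
print(plane(t,[[362.9,230.4]],.126))
e=plane(t,[[243.3,195],[245.6,209.5],[255.7,195],[257.9,209.5]],.092);print("flange dirs",[np.degrees(np.arctan2(*(e[a]-e[b])[[1,0]])) for a,b in((0,1),(2,3))])
for y in (95,-85,5,90,-90): tl([.497,-.194,.25],y)
E
```

```text
[[ 0.49050812 -0.19336629  0.126     ]
 [ 0.4934375  -0.20599027  0.126     ]
 [ 0.50733579 -0.20125751  0.126     ]
 [ 0.50296113 -0.1904106   0.126     ]] [ 0.49856063 -0.19775617  0.126     ]
[ -76.9357712    18.80514641  111.96464861 -166.64805572] [0.0129594  0.014682   0.01169586 0.01279897]
[[ 0.49631638 -0.1960176   0.126     ]]
flange dirs [np.float64(11.355618440143678), np.float64(10.686198996842581)]
pos [ 0.2446 -0.5196  0.2302] xaxis yaw 25.2 tilt [-6.e-04  2.e-03 -1.e+00] dp [ 0.367  -0.1872 -0.0193]
turn [-0.0016 -0.0015 -1.2183]
pos [ 0.2446 -0.5196  0.2302] xaxis yaw 25.2 tilt [-6.e-04  2.e-03 -1.e+00] dp [ 0.367  -0.1872 -0.0193]
turn [-1.7000e-03  1.8000e-03  1.9233e+00]
pos [ 0.2446 -0.5196  0.2302] xaxis yaw 25.2 tilt [-6.e-04  2.e-03 -1.e+00] dp [ 0.367  -0.1872 -0.0193]
turn [-0.0021  0.      0.3525]
pos [ 0.2446 -0.5196  0.2302] xaxis yaw 25.2 tilt [-6.e-04  2.e-03 -1.e+00] dp [ 0.367  -0.1872 -0.0193]
turn [-0.0017 -0.0015 -1.131 ]
pos [ 0.2446 -0.5196  0.2302] xaxis yaw 25.2 tilt [-6.e-04  2.e-03 -1.e+00] dp [ 0.367  -0.1872 -0.0193]
turn [-1.6000e-03  1.9000e-03  2.0106e+00]
```

```bash
python3 -m handwheel '[{"dp":[0.036,-0.018,0],"turn":[0,0,0],"gripper":0.4},{"dp":[0.072,-0.037,0],"turn":[0,0,0],"gripper":0.4},{"dp":[0.108,-0.055,0],"turn":[0,0,0],"gripper":0.4},{"dp":[0.144,-0.073,0],"turn":[0,0,0],"gripper":0.4},{"dp":[0.180,-0.092,0],"turn":[0,0,0],"gripper":0.4}]' 30
python3 -m handwheel '[{"dp":[0.036,-0.018,0],"turn":[0,0,0],"gripper":0.4},{"dp":[0.072,-0.037,0],"turn":[0,0,0],"gripper":0.4},{"dp":[0.108,-0.055,0],"turn":[0,0,0],"gripper":0.4},{"dp":[0.144,-0.073,0],"turn":[0,0,0],"gripper":0.4},{"dp":[0.187,-0.095,0],"turn":[0,0,0],"gripper":0.4}]'
python3 -m handwheel '[{"dp":[0,0,0],"turn":[0,0,-0.12],"gripper":0.4},{"dp":[0,0,0],"turn":[0,0,-0.24],"gripper":0.4},{"dp":[0,0,0],"turn":[0,0,-0.36],"gripper":0.4},{"dp":[0,0,0],"turn":[0,0,-0.48],"gripper":0.4},{"dp":[0,0,0],"turn":[0,0,-0.6],"gripper":0.4}]'
python3 -m handwheel '[{"dp":[0,0,0],"turn":[0,0,-0.12],"gripper":0.4},{"dp":[0,0,0],"turn":[0,0,-0.24],"gripper":0.4},{"dp":[0,0,0],"turn":[0,0,-0.36],"gripper":0.4},{"dp":[0,0,0],"turn":[0,0,-0.48],"gripper":0.4},{"dp":[0,0,0],"turn":[0,0,-0.6],"gripper":0.4}]'
python3 -m handwheel '[{"dp":[0,0,0],"turn":[0,0,-0.1],"gripper":0.4},{"dp":[0,0,0],"turn":[0,0,-0.2],"gripper":0.4},{"dp":[0,0,0],"turn":[0,0,-0.22],"gripper":0.4},{"dp":[0,0,0],"turn":[0,0,-0.22],"gripper":0.4},{"dp":[0,0,0],"turn":[0,0,-0.22],"gripper":0.4}]'
python3 -c "
from h import *
print(tl([.4968,-.1955,.075],106.8)['opening'])"
```

```text
clock: 0.52
position: [0.369, -0.3587, 0.2307]
tcp_rot: [-3.065, -0.684, 0.0]
wrist_force: [0.2, 0.0, 0.1]
opening: 0.603
gripper_force: 0.0
clock: 0.93
position: [0.4937, -0.1982, 0.2309]
tcp_rot: [-3.066, -0.685, 0.001]
wrist_force: [0.8, -1.1, -0.5]
opening: 0.598
gripper_force: 0.0
clock: 1.35
position: [0.4929, -0.1995, 0.2306]
tcp_rot: [-2.72, -1.569, 0.001]
wrist_force: [0.1, -0.4, 0.0]
opening: 0.598
gripper_force: 0.0
clock: 1.77
position: [0.4928, -0.1998, 0.2306]
tcp_rot: [-2.136, -2.302, 0.0]
wrist_force: [-0.0, -0.3, -0.0]
opening: 0.6
gripper_force: 0.0
clock: 2.18
position: [0.493, -0.1999, 0.2309]
tcp_rot: [-1.88, -2.516, 0.0]
wrist_force: [-0.3, -0.4, 0.1]
opening: 0.602
gripper_force: 0.0
pos [ 0.493  -0.1999  0.2309] xaxis yaw 106.45 tilt [-6.e-04  4.e-04 -1.e+00] dp [0.0031 0.005  0.1559]
turn [-0.0004 -0.0005 -0.0062]
0.6018644137536702
```

```bash
python3 -m handwheel '[{"dp":[0.003,0.005,0.03],"turn":[0,0,0],"gripper":0.4},{"dp":[0.003,0.005,0.06],"turn":[0,0,0],"gripper":0.4},{"dp":[0.003,0.005,0.09],"turn":[0,0,0],"gripper":0.4},{"dp":[0.003,0.005,0.12],"turn":[0,0,0],"gripper":0.4},{"dp":[0.003,0.005,0.12],"turn":[0,0,0],"gripper":0.4}]'
python3 -m handwheel '[{"dp":[0,0,0.012],"turn":[0,0,0],"gripper":0.4},{"dp":[0,0,0.024],"turn":[0,0,0],"gripper":0.4},{"dp":[0,0,0.036],"turn":[0,0,0],"gripper":0.4},{"dp":[0,0,0.036],"turn":[0,0,0],"gripper":0.4},{"dp":[0,0,0.036],"turn":[0,0,0],"gripper":0.4}]'
python3 -c "
from h import *
print(tl([.4968,-.1955,.075],106.8)['wrist_force'])
o=[]
for n,r in(('top',(205,265,315,405)),('side',(200,330,260,390))):
    c=cams.capture(n);np.savez(n+'1.npz',**c);o.append(cv2.resize(c['frame'][r[0]:r[1],r[2]:r[3],::-1],(400,int(400*(r[1]-r[0])/(r[3]-r[2]))),interpolation=cv2.INTER_CUBIC))
H=np.zeros((420,800,3),np.uint8)
for i,a in enumerate(o): H[:min(420,len(a)),400*i:400*i+400]=a[:420]
cv2.imwrite('pics/grip.png',H)"
```

```text
clock: 2.6
position: [0.4922, -0.1929, 0.1048]
tcp_rot: [-1.872, -2.506, 0.002]
wrist_force: [-1.3, 0.9, -1.7]
opening: 0.601
gripper_force: 0.0
clock: 3.02
position: [0.4971, -0.1957, 0.0752]
tcp_rot: [-1.878, -2.518, 0.0]
wrist_force: [-0.0, 0.1, -0.2]
opening: 0.598
gripper_force: 0.0
pos [ 0.4971 -0.1957  0.0752] xaxis yaw 106.55 tilt [-4.e-04  2.e-04 -1.e+00] dp [ 0.0003 -0.0002  0.0002]
turn [-0.0003 -0.0003 -0.0044]
[-0.03144449  0.05235587 -0.24806899]
```

View pics/grip.png

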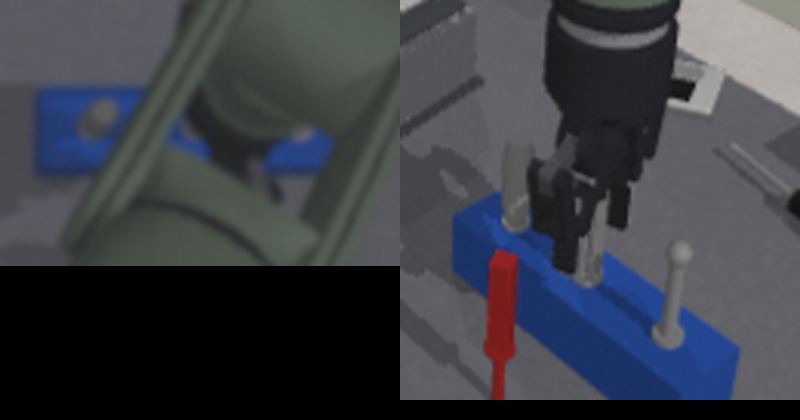

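The fingers straddle the square rod (side crop about (590,240)). The red look-alike and the neighbouring tools are clear, so I'll close the gripper.

```bash
python3 -m handwheel '[{"dp":[0,0,0],"turn":[0,0,0],"gripper":0.6},{"dp":[0,0,0],"turn":[0,0,0],"gripper":0.7},{"dp":[0,0,0],"turn":[0,0,0],"gripper":0.8},{"dp":[0,0,0],"turn":[0,0,0],"gripper":0.9},{"dp":[0,0,0],"turn":[0,0,0],"gripper":1}]' 40
python3 -m handwheel '[{"dp":[0,0,0],"turn":[0,0,0],"gripper":1},{"dp":[0,0,0],"turn":[0,0,0],"gripper":1},{"dp":[0,0,0],"turn":[0,0,0],"gripper":1},{"dp":[0,0,0],"turn":[0,0,0],"gripper":1},{"dp":[0,0,0],"turn":[0,0,0],"gripper":1}]' 90
python3 -c "
from h import *
s=tl([.4968,-.1955,.075],106.8);print(s['wrist_torque'])"
```

```text
clock: 3.53
position: [0.4976, -0.196, 0.0758]
tcp_rot: [1.878, 2.517, 0.0]
wrist_force: [0.5, 0.3, 1.5]
opening: 0.161
gripper_force: 42.9
clock: 3.95
position: [0.4976, -0.196, 0.0759]
tcp_rot: [1.878, 2.517, 0.0]
wrist_force: [-0.4, 1.2, 5.5]
opening: 0.15
gripper_force: 87.6
pos [ 0.4976 -0.196   0.0759] xaxis yaw 106.56 tilt [ 1.e-03 -5.e-04 -1.e+00] dp [ 0.0007 -0.0006  0.0009]
turn [ 0.0008  0.0008 -0.0042]
[0.14271034 0.0398802  0.01007084]
```

```bash
python3 -m handwheel '[{"dp":[0,0,-0.005],"turn":[0,0,0],"gripper":1},{"dp":[0,0,-0.015],"turn":[0,0,0],"gripper":1},{"dp":[0,0,-0.03],"turn":[0,0,0],"gripper":1},{"dp":[0,0,-0.045],"turn":[0,0,0],"gripper":1},{"dp":[0,0,-0.06],"turn":[0,0,0],"gripper":1}]'
python3 -m handwheel '[{"dp":[0,0,-0.02],"turn":[0,0,0],"gripper":1},{"dp":[0,0,-0.04],"turn":[0,0,0],"gripper":1},{"dp":[0,0,-0.06],"turn":[0,0,0],"gripper":1},{"dp":[0,0,-0.08],"turn":[0,0,0],"gripper":1},{"dp":[0,0,-0.08],"turn":[0,0,0],"gripper":1}]'
python3 -c "
from h import *
s=tl([.5657,.1228,.18],106.6);print(s['wrist_force'],s['wrist_torque'],s['qpos'])"
```

```text
clock: 4.37
position: [0.4963, -0.1954, 0.1357]
tcp_rot: [-1.877, -2.517, 0.001]
wrist_force: [0.2, -0.4, -0.7]
opening: 0.15
gripper_force: 88.5
clock: 4.78
position: [0.499, -0.1971, 0.2201]
tcp_rot: [1.874, 2.512, 0.0]
wrist_force: [0.5, -0.7, -0.2]
opening: 0.149
gripper_force: 88.5
pos [ 0.499  -0.1971  0.2201] xaxis yaw 106.57 tilt [ 0.0062 -0.0043 -1.    ] dp [0.2878 0.1549 0.0391]
turn [ 0.0047  0.0059 -0.0006]
[ 0.50454935 -0.72719077 -0.19515372] [-0.02352053 -0.05087997  0.00068143] [-5.37178954e-01  1.29707129e-01  1.65457569e+00 -5.09790180e-04
  1.34979552e+00 -8.26207064e-01]
```

```bash
python3 -m handwheel '[{"dp":[0.029,0.0155,0],"turn":[0,0,0],"gripper":1},{"dp":[0.058,0.031,0],"turn":[0,0,0],"gripper":1},{"dp":[0.087,0.0465,0],"turn":[0,0,0],"gripper":1},{"dp":[0.116,0.062,0],"turn":[0,0,0],"gripper":1},{"dp":[0.145,0.0775,0],"turn":[0,0,0],"gripper":1}]'
python3 -m handwheel '[{"dp":[0.036,0.0195,0],"turn":[0,0,0],"gripper":1},{"dp":[0.072,0.039,0.01],"turn":[0,0,0],"gripper":1},{"dp":[0.108,0.058,0.02],"turn":[0,0,0],"gripper":1},{"dp":[0.143,0.0775,0.03],"turn":[0,0,0],"gripper":1},{"dp":[0.143,0.0775,0.03],"turn":[0,0,0],"gripper":1}]'
python3 -m handwheel '[{"dp":[0,0,0],"turn":[0,0,0],"gripper":1},{"dp":[0,0,0],"turn":[0,0,0],"gripper":1},{"dp":[0,0,0],"turn":[0,0,0],"gripper":1},{"dp":[0,0,0],"turn":[0,0,0],"gripper":1},{"dp":[0,0,0],"turn":[0,0,0],"gripper":1}]'
python3 -c "
from h import *
s=tl([.5657,.1228,.175],106.6);print(s['wrist_force'],s['wrist_torque'])
p=s['position'];R=Ro.from_rotvec(s['tcp_rot']).as_matrix();tip=p+R@[0,0,.0699]
c=cams.capture('side');np.savez('side2.npz',**c)
print('expected tip px',proj(c,[tip,[.5657,.1228,.092]]))
r=(int(proj(c,[[.5657,.1228,.092]])[0][1]),int(proj(c,[[.5657,.1228,.092]])[0][0]))
a=c['frame'][r[0]-50:r[0]+25,r[1]-50:r[1]+50,::-1];print('origin',r[1]-50,r[0]-50)
cv2.imwrite('pics/bore.png',cv2.resize(a,None,fx=8,fy=8,interpolation=cv2.INTER_CUBIC))"
```

```text
clock: 5.2
position: [0.5288, -0.0332, 0.2137]
tcp_rot: [-1.877, -2.515, 0.003]
wrist_force: [0.8, 0.0, -0.2]
opening: 0.149
gripper_force: 88.5
clock: 5.62
position: [0.5612, 0.131, 0.1814]
tcp_rot: [-1.866, -2.519, 0.002]
wrist_force: [-0.1, -0.5, -0.8]
opening: 0.15
gripper_force: 88.5
clock: 6.03
position: [0.5638, 0.1231, 0.1857]
tcp_rot: [1.881, 2.516, 0.0]
wrist_force: [0.3, 0.3, -0.3]
opening: 0.155
gripper_force: 88.5
pos [0.5638 0.1231 0.1857] xaxis yaw 106.43 tilt [ 5.e-04 -1.e-04 -1.e+00] dp [-0.0008  0.0017  0.0107]
turn [ 0.0005  0.0003 -0.0029]
[ 0.29086944  0.32448956 -0.26435667] [ 0.00574454 -0.03487888  0.04142727]
expected tip px [[254.2756268  192.74704133]
 [255.08992784 200.6393813 ]]
origin 205 150
```

View pics/bore.png

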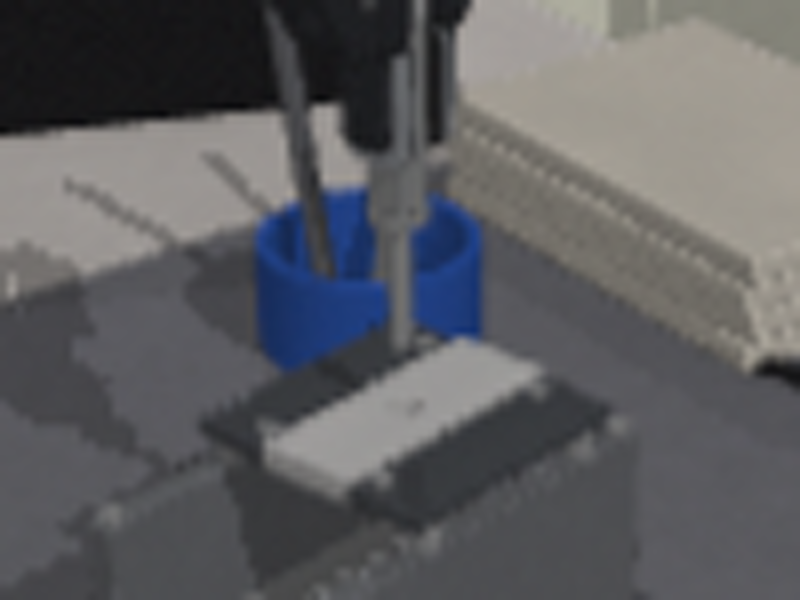

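Side view: the tip is at crop (401,348), the bore at (407,407). Both sit about 0.8 px from prediction, so the bore estimate holds to about 2 mm. I'll lower the tip to 4 mm below flange level, which is safe for the springs.

```bash
python3 -m handwheel '[{"dp":[-0.0007,0.0029,0.005],"turn":[0,0,0],"gripper":1},{"dp":[-0.0007,0.0029,0.01],"turn":[0,0,0],"gripper":1},{"dp":[-0.0007,0.0029,0.015],"turn":[0,0,0],"gripper":1},{"dp":[-0.0007,0.0029,0.02],"turn":[0,0,0],"gripper":1},{"dp":[-0.0007,0.0029,0.022],"turn":[0,0,0],"gripper":1}]'
python3 -m handwheel '[{"dp":[0,0,0.001],"turn":[0,0,0],"gripper":1},{"dp":[0,0,0.002],"turn":[0,0,0],"gripper":1},{"dp":[0,0,0.004],"turn":[0,0,0],"gripper":1},{"dp":[0,0,0.006],"turn":[0,0,0],"gripper":1},{"dp":[0,0,0.006],"turn":[0,0,0],"gripper":1}]'
python3 -c "
from h import *
s=tl([.5668,.1232,.158],106.4);print(s['wrist_force'],s['wrist_torque'])"
```

```text
clock: 6.5
position: [0.5657, 0.1245, 0.1617]
tcp_rot: [-1.877, -2.517, 0.003]
wrist_force: [-0.8, -0.2, -1.8]
opening: 0.147
gripper_force: 88.5
clock: 6.92
position: [0.5664, 0.1246, 0.1569]
tcp_rot: [-1.878, -2.518, 0.001]
wrist_force: [0.7, -0.6, -0.6]
opening: 0.148
gripper_force: 88.5
pos [0.5664 0.1246 0.1569] xaxis yaw 106.56 tilt [-5.e-04 -0.e+00 -1.e+00] dp [-0.0015 -0.     -0.0011]
turn [-0.0005 -0.0001  0.0028]
[ 0.687336   -0.63611655 -0.60513267] [0.03599015 0.01141044 0.03215438]
```

No force with the tip 5 mm below flange level, so it is in the bore. I'll continue gently.

```bash
python3 -m handwheel '[{"dp":[0,0,0.001],"turn":[0,0,0],"gripper":1},{"dp":[0,0,0.002],"turn":[0,0,0],"gripper":1},{"dp":[0,0,0.003],"turn":[0,0,0],"gripper":1},{"dp":[0,0,0.004],"turn":[0,0,0],"gripper":1},{"dp":[0,0,0.004],"turn":[0,0,0],"gripper":1}]'
python3 -m handwheel '[{"dp":[0,0,0.001],"turn":[0,0,0],"gripper":1},{"dp":[0,0,0.002],"turn":[0,0,0],"gripper":1},{"dp":[0,0,0.003],"turn":[0,0,0],"gripper":1},{"dp":[0,0,0.003],"turn":[0,0,0],"gripper":1},{"dp":[0,0,0.003],"turn":[0,0,0],"gripper":1}]'
python3 -m handwheel '[{"dp":[0,0,0.001],"turn":[0,0,0],"gripper":1},{"dp":[0,0,0.002],"turn":[0,0,0],"gripper":1},{"dp":[0,0,0.003],"turn":[0,0,0],"gripper":1},{"dp":[0,0,0.003],"turn":[0,0,0],"gripper":1},{"dp":[0,0,0.003],"turn":[0,0,0],"gripper":1}]'
```

```text
clock: 7.33
position: [0.5664, 0.1246, 0.153]
tcp_rot: [-1.878, -2.518, 0.0]
wrist_force: [-0.4, -0.6, -1.0]
opening: 0.148
gripper_force: 88.5
clock: 7.75
position: [0.5665, 0.1246, 0.1501]
tcp_rot: [-1.878, -2.518, 0.0]
wrist_force: [1.2, 0.4, -0.9]
opening: 0.151
gripper_force: 88.5
clock: 8.17
position: [0.5667, 0.1246, 0.1476]
tcp_rot: [1.878, 2.518, 0.0]
wrist_force: [-0.3, -0.8, 0.3]
opening: 0.154
gripper_force: 88.7
```

```bash
python3 -m handwheel '[{"dp":[0,0,0.001],"turn":[0,0,0],"gripper":1},{"dp":[0,0,0.002],"turn":[0,0,0],"gripper":1},{"dp":[0,0,0.003],"turn":[0,0,0],"gripper":1},{"dp":[0,0,0.003],"turn":[0,0,0],"gripper":1},{"dp":[0,0,0.003],"turn":[0,0,0],"gripper":1}]'
python3 -m handwheel '[{"dp":[0,0,0.001],"turn":[0,0,0],"gripper":1},{"dp":[0,0,0.002],"turn":[0,0,0],"gripper":1},{"dp":[0,0,0.003],"turn":[0,0,0],"gripper":1},{"dp":[0,0,0.003],"turn":[0,0,0],"gripper":1},{"dp":[0,0,0.003],"turn":[0,0,0],"gripper":1}]'
```

```text
clock: 8.58
position: [0.5669, 0.1246, 0.1449]
tcp_rot: [1.878, 2.518, 0.001]
wrist_force: [-1.6, -0.4, 5.0]
opening: 0.15
gripper_force: 89.4
clock: 9.0
position: [0.5673, 0.1247, 0.1423]
tcp_rot: [1.878, 2.517, 0.002]
wrist_force: [-1.2, -0.5, 5.4]
opening: 0.146
gripper_force: 89.3
```

```bash
for i in 1 2 3; do python3 -m handwheel '[{"dp":[0,0,0.001],"turn":[0,0,0],"gripper":1},{"dp":[0,0,0.002],"turn":[0,0,0],"gripper":1},{"dp":[0,0,0.003],"turn":[0,0,0],"gripper":1},{"dp":[0,0,0.004],"turn":[0,0,0],"gripper":1},{"dp":[0,0,0.004],"turn":[0,0,0],"gripper":1}]'; done
```

```text
clock: 9.42
position: [0.5674, 0.1247, 0.1384]
tcp_rot: [1.878, 2.517, 0.002]
wrist_force: [-1.8, -0.4, 4.9]
opening: 0.147
gripper_force: 89.5
clock: 9.83
position: [0.5674, 0.1247, 0.1344]
tcp_rot: [1.877, 2.517, 0.002]
wrist_force: [-1.1, -0.2, 6.5]
opening: 0.149
gripper_force: 89.6
clock: 10.25
position: [0.5673, 0.1247, 0.1303]
tcp_rot: [1.878, 2.517, 0.002]
wrist_force: [-2.3, 0.3, 6.9]
opening: 0.152
gripper_force: 89.6
```

```bash
for i in 1 2 3; do python3 -m handwheel '[{"dp":[0,0,0.001],"turn":[0,0,0],"gripper":1},{"dp":[0,0,0.002],"turn":[0,0,0],"gripper":1},{"dp":[0,0,0.003],"turn":[0,0,0],"gripper":1},{"dp":[0,0,0.003],"turn":[0,0,0],"gripper":1},{"dp":[0,0,0.003],"turn":[0,0,0],"gripper":1}]'; done
```

```text
clock: 10.67
position: [0.5673, 0.1247, 0.1274]
tcp_rot: [1.878, 2.517, 0.002]
wrist_force: [-1.2, 0.8, 7.0]
opening: 0.149
gripper_force: 89.6
clock: 11.08
position: [0.5664, 0.1246, 0.1227]
tcp_rot: [-1.878, -2.518, 0.0]
wrist_force: [0.4, 0.8, -0.4]
opening: 0.149
gripper_force: 88.6
clock: 11.5
position: [0.5664, 0.1246, 0.1199]
tcp_rot: [-1.878, -2.518, 0.001]
wrist_force: [-0.4, 0.2, -0.5]
opening: 0.15
gripper_force: 88.6
```

The force fell from 7 N to 0, so the slug came free. Now I'll withdraw and go back above the hole.

```bash
python3 -m handwheel '[{"dp":[0,0,-0.01],"turn":[0,0,0],"gripper":1},{"dp":[0,0,-0.022],"turn":[0,0,0],"gripper":1},{"dp":[0,0,-0.036],"turn":[0,0,0],"gripper":1},{"dp":[0,0,-0.05],"turn":[0,0,0],"gripper":1},{"dp":[0,0,-0.065],"turn":[0,0,0],"gripper":1}]'
python3 -m handwheel '[{"dp":[0,0,-0.02],"turn":[0,0,0],"gripper":1},{"dp":[0,0,-0.035],"turn":[0,0,0],"gripper":1},{"dp":[0,0,-0.035],"turn":[0,0,0],"gripper":1},{"dp":[0,0,-0.035],"turn":[0,0,0],"gripper":1},{"dp":[0,0,-0.035],"turn":[0,0,0],"gripper":1}]'
python3 -c "
from h import *
s=tl([.4976,-.196,.22],106.56)"
```

```text
clock: 11.92
position: [0.5669, 0.1247, 0.1874]
tcp_rot: [1.878, 2.517, 0.001]
wrist_force: [-0.9, -0.2, -1.1]
opening: 0.147
gripper_force: 88.6
clock: 12.33
position: [0.5662, 0.1246, 0.2201]
tcp_rot: [-1.878, -2.518, 0.001]
wrist_force: [0.9, -0.7, -1.0]
opening: 0.151
gripper_force: 88.6
pos [0.5662 0.1246 0.2201] xaxis yaw 106.56 tilt [-6.e-04 -1.e-04 -1.e+00] dp [-2.877e-01 -1.571e-01  2.000e-04]
turn [-0.0006 -0.0001  0.    ]
```

```bash
python3 -m handwheel '[{"dp":[-0.029,-0.0155,0],"turn":[0,0,0],"gripper":1},{"dp":[-0.058,-0.031,0],"turn":[0,0,0],"gripper":1},{"dp":[-0.087,-0.047,0],"turn":[0,0,0],"gripper":1},{"dp":[-0.116,-0.063,0],"turn":[0,0,0],"gripper":1},{"dp":[-0.145,-0.079,0],"turn":[0,0,0],"gripper":1}]'
python3 -m handwheel '[{"dp":[-0.03,-0.016,0],"turn":[0,0,0],"gripper":1},{"dp":[-0.06,-0.032,0],"turn":[0,0,0],"gripper":1},{"dp":[-0.09,-0.049,0],"turn":[0,0,0],"gripper":1},{"dp":[-0.12,-0.065,0],"turn":[0,0,0],"gripper":1},{"dp":[-0.1427,-0.0781,0],"turn":[0,0,0],"gripper":1}]'
python3 -m handwheel '[{"dp":[0,0,0],"turn":[0,0,0],"gripper":1},{"dp":[0,0,0.01],"turn":[0,0,0],"gripper":1},{"dp":[0,0,0.02],"turn":[0,0,0],"gripper":1},{"dp":[0,0,0.02],"turn":[0,0,0],"gripper":1},{"dp":[0,0,0.02],"turn":[0,0,0],"gripper":1}]'
python3 -c "
from h import *
s=tl([.4976,-.196,.0759],106.56)
p=s['position'];R=Ro.from_rotvec(s['tcp_rot']).as_matrix();tip=p+R@[0,0,.0699]
H=np.zeros((600,800,3),np.uint8)
c=cams.capture('side');np.savez('side3.npz',**c)
print(proj(c,[tip]));q=proj(c,[[.4976,-.196,.09]])[0].astype(int);print(q)
a=cv2.resize(c['frame'][q[1]-50:q[1]+30,q[0]-33:q[0]+33,::-1],None,fx=6,fy=6,interpolation=cv2.INTER_CUBIC)
t=cams.capture('top')
b=cv2.resize(t['frame'][175:255,222:288,::-1],None,fx=6,fy=6,interpolation=cv2.INTER_CUBIC)
H[:480,:396]=a;H[:480,400:796]=b;cv2.imwrite('pics/back.png',H[:480])"
```

```text
clock: 12.75
position: [0.5306, -0.0379, 0.2186]
tcp_rot: [-1.876, -2.516, 0.002]
wrist_force: [-0.2, 0.0, -1.3]
opening: 0.152
gripper_force: 88.6
clock: 13.17
position: [0.4963, -0.1979, 0.2187]
tcp_rot: [-1.878, -2.515, 0.002]
wrist_force: [0.9, -0.2, -0.6]
opening: 0.149
gripper_force: 88.6
clock: 13.58
position: [0.497, -0.194, 0.1981]
tcp_rot: [-1.873, -2.516, 0.0]
wrist_force: [0.7, -1.1, -1.0]
opening: 0.151
gripper_force: 88.5
pos [ 0.497  -0.194   0.1981] xaxis yaw 106.66 tilt [-0.0038  0.0025 -1.    ] dp [-0.0025  0.0004  0.1222]
turn [-0.0029 -0.0035  0.0018]
[[321.5691815  259.58892861]]
[321 275]
```

View pics/back.png

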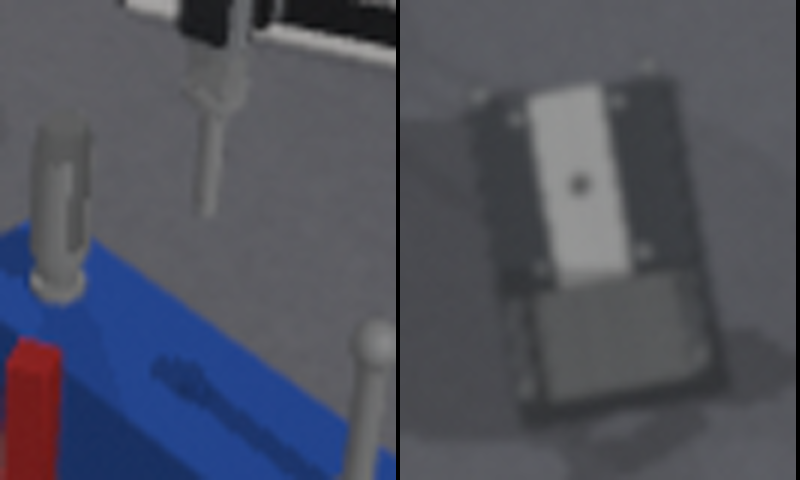

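The rod hangs straight above the middle hole (tip at crop (205,212)) and the carriage is up. I'll go down to just above the block and settle.

```bash
python3 -m handwheel '[{"dp":[0,0,0.015],"turn":[0,0,0],"gripper":1},{"dp":[0,0,0.03],"turn":[0,0,0],"gripper":1},{"dp":[0,0,0.045],"turn":[0,0,0],"gripper":1},{"dp":[0,0,0.06],"turn":[0,0,0],"gripper":1},{"dp":[0,0,0.07],"turn":[0,0,0],"gripper":1}]'
python3 -m handwheel '[{"dp":[0,0,0],"turn":[0,0,0],"gripper":1},{"dp":[0,0,0],"turn":[0,0,0],"gripper":1},{"dp":[0,0,0],"turn":[0,0,0],"gripper":1},{"dp":[0,0,0],"turn":[0,0,0],"gripper":1},{"dp":[0,0,0],"turn":[0,0,0],"gripper":1}]'
python3 -c "
from h import *
s=tl([.4976,-.196,.0759],106.56)"
```

```text
clock: 14.1
position: [0.4979, -0.1951, 0.1293]
tcp_rot: [-1.876, -2.519, 0.0]
wrist_force: [0.0, 0.6, -1.3]
opening: 0.149
gripper_force: 88.5
clock: 14.52
position: [0.4988, -0.1964, 0.1315]
tcp_rot: [1.877, 2.516, 0.0]
wrist_force: [-0.0, -0.2, -0.3]
opening: 0.15
gripper_force: 88.5
pos [ 0.4988 -0.1964  0.1315] xaxis yaw 106.56 tilt [ 0.002  -0.0012 -1.    ] dp [ 0.0008 -0.0012  0.0556]
turn [0.0016 0.0017 0.    ]
```

```bash
python3 -m handwheel '[{"dp":[0.0004,-0.0008,0.003],"turn":[0,0,0],"gripper":1},{"dp":[0.0004,-0.0008,0.006],"turn":[0,0,0],"gripper":1},{"dp":[0.0004,-0.0008,0.009],"turn":[0,0,0],"gripper":1},{"dp":[0.0004,-0.0008,0.012],"turn":[0,0,0],"gripper":1},{"dp":[0.0004,-0.0008,0.015],"turn":[0,0,0],"gripper":1}]'
python3 -m handwheel '[{"dp":[0,0,0],"turn":[0,0,0],"gripper":1},{"dp":[0,0,0],"turn":[0,0,0],"gripper":1},{"dp":[0,0,0],"turn":[0,0,0],"gripper":1},{"dp":[0,0,0],"turn":[0,0,0],"gripper":1},{"dp":[0,0,0],"turn":[0,0,0],"gripper":1}]'
python3 -c "
from h import *
s=tl([.4976,-.196,.0759],106.56)"
```

```text
clock: 14.93
position: [0.4971, -0.1957, 0.1148]
tcp_rot: [-1.878, -2.518, -0.0]
wrist_force: [0.2, 0.5, -0.5]
opening: 0.149
gripper_force: 88.6
clock: 15.35
position: [0.4971, -0.1958, 0.1154]
tcp_rot: [-1.878, -2.518, 0.0]
wrist_force: [-0.6, 0.0, -1.6]
opening: 0.151
gripper_force: 88.5
pos [ 0.4971 -0.1958  0.1154] xaxis yaw 106.56 tilt [-1.e-04 -1.e-04 -1.e+00] dp [-0.0003  0.0004  0.0395]
turn [-0.0001  0.      0.    ]
```

The tip is about 6.5 mm into the hole with no load. I'll lower it the rest of the way.

```bash
python3 -m handwheel '[{"dp":[0,0,0.005],"turn":[0,0,0],"gripper":1},{"dp":[0,0,0.01],"turn":[0,0,0],"gripper":1},{"dp":[0,0,0.016],"turn":[0,0,0],"gripper":1},{"dp":[0,0,0.022],"turn":[0,0,0],"gripper":1},{"dp":[0,0,0.028],"turn":[0,0,0],"gripper":1}]'
python3 -m handwheel '[{"dp":[0,0,0.003],"turn":[0,0,0],"gripper":1},{"dp":[0,0,0.006],"turn":[0,0,0],"gripper":1},{"dp":[0,0,0.009],"turn":[0,0,0],"gripper":1},{"dp":[0,0,0.0115],"turn":[0,0,0],"gripper":1},{"dp":[0,0,0.0115],"turn":[0,0,0],"gripper":1}]'
```

```text
clock: 15.77
position: [0.4971, -0.1957, 0.0865]
tcp_rot: [-1.878, -2.518, -0.0]
wrist_force: [0.0, 0.7, -0.1]
opening: 0.151
gripper_force: 88.6
clock: 16.18
position: [0.4972, -0.1959, 0.0759]
tcp_rot: [-1.878, -2.518, 0.0]
wrist_force: [0.5, 0.5, 1.6]
opening: 0.148
gripper_force: 88.9
```

```bash
python3 -m handwheel '[{"dp":[0,0,0],"turn":[0,0,0],"gripper":0.8},{"dp":[0,0,0],"turn":[0,0,0],"gripper":0.6},{"dp":[0,0,0],"turn":[0,0,0],"gripper":0.4},{"dp":[0,0,0],"turn":[0,0,0],"gripper":0.4},{"dp":[0,0,0],"turn":[0,0,0],"gripper":0.4}]' 30
python3 -m handwheel '[{"dp":[0,0,-0.01],"turn":[0,0,0],"gripper":0.4},{"dp":[0,0,-0.03],"turn":[0,0,0],"gripper":0.4},{"dp":[0,0,-0.06],"turn":[0,0,0],"gripper":0.4},{"dp":[0,0,-0.09],"turn":[0,0,0],"gripper":0.4},{"dp":[0,0,-0.12],"turn":[0,0,0],"gripper":0.4}]'
python3 -m handwheel '[{"dp":[0,0,-0.02],"turn":[0,0,0],"gripper":0.4},{"dp":[0,0,-0.04],"turn":[0,0,0],"gripper":0.4},{"dp":[0,0,-0.04],"turn":[0,0,0],"gripper":0.4},{"dp":[0,0,-0.04],"turn":[0,0,0],"gripper":0.4},{"dp":[0,0,-0.04],"turn":[0,0,0],"gripper":0.4}]'
python3 -c "
from h import *
H=np.zeros((600,800,3),np.uint8)
c=cams.capture('side')
H[:480,:396]=cv2.resize(c['frame'][230:310,288:354,::-1],None,fx=6,fy=6,interpolation=cv2.INTER_CUBIC)
H[:480,400:796]=cv2.resize(c['frame'][170:250,215:281,::-1],None,fx=6,fy=6,interpolation=cv2.INTER_CUBIC);cv2.imwrite('pics/end.png',H[:480])
print(monitor.state()['wrist_force'])"
```

```text
clock: 16.6
position: [0.4971, -0.1958, 0.0758]
tcp_rot: [1.878, 2.518, -0.0]
wrist_force: [0.7, 0.4, 0.4]
opening: 0.601
gripper_force: 0.0
clock: 17.02
position: [0.4969, -0.1956, 0.1976]
tcp_rot: [-1.878, -2.518, 0.0]
wrist_force: [-0.6, -1.0, 0.0]
opening: 0.598
gripper_force: 0.0
clock: 17.43
position: [0.4966, -0.1954, 0.2351]
tcp_rot: [-1.878, -2.517, 0.0]
wrist_force: [0.9, -0.4, -1.1]
opening: 0.599
gripper_force: 0.0
[-0.03519989  0.74560321 -0.13820857]
```

View pics/end.png

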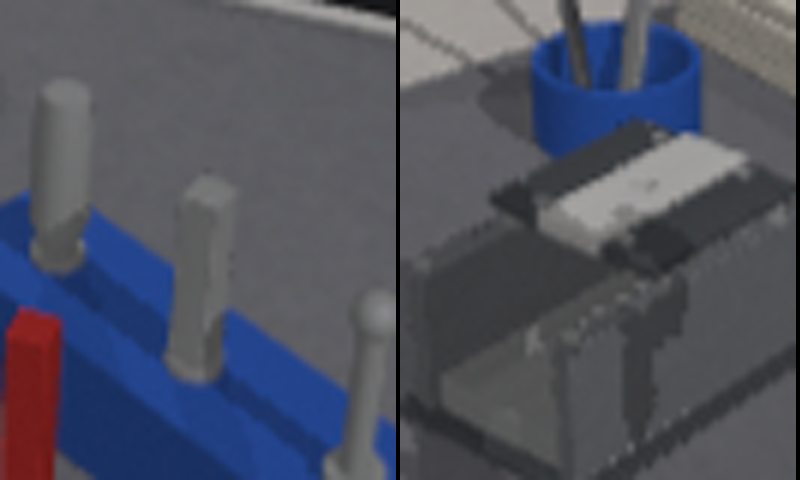

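The rod is upright with its collar on the block top (crop (195,370)). The neighbouring tools haven't moved and the carriage is up. The slug is out of sight under the carriage. The clean drop to zero force at 35 to 39 mm depth agrees with its release. I'll hand in.

```bash
python3 -c "
from workcell import env
print(env.job_done())"
```

```text
the job is handed in; nothing more can be done
None
```

I handed the job in at about 17.5 s: the push rod is back upright and fully down in its middle hole, released, with the carriage up and the other tools unmoved; I never saw the slug in the tray, but the push force fell from 7 N to 0 at 35 to 39 mm depth, as expected when it drops out, and the hand-in gave no verdict.

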